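Clamp a spice jar in the one-hand prep vise

TASK

Stand the spice jar upright on the bed of the jar vise, midway across it, between the moving jaw and the back stop. Then crank the vise clockwise until the jaw has pushed the jar against the back stop and clamps it firmly there, with the jaw's sprung cushion pressed in at least about half-way; stop when the crank turns clearly heavier and do not force it on once the cushion is home. Leave the jar clamped, let go of everything, and do not disturb the tin and the timer.

Things in the scene. Friction and masses are not known exactly. Their poses are not given: they have to be found in the camera images.
- spice_jar: The workpiece: the only spice jar on the worktop, a round glass jar with a dark screw cap, 41 mm in diameter, 105 mm high, 0.08 to 0.16 kg, upright on the worktop at the start. Origin: centre of its underside; z up.
- vise: Kitchen jar vise fixed crosswise on the worktop, crank end to the left; place and yaw vary. Origin: at worktop height under the front of its aluminium gear housing; x runs from the crank end back to the back stop, z up. Wooden bed 265 x 150 x 20 mm, from x = -15 to 250 mm. Housing x = 0 to 30 mm, 72 mm wide, up to z = 129 mm; the crank turns in front of it.
- bed (a point): Middle of the strip of bed (top at z = 20 mm) where the jar stands and can slide; at vise x = 137.5 mm. The back stop is an aluminium block on the bed, facing the jaw, 100 mm wide, 30 mm thick, 80 mm high. It is fixed with its face anywhere from vise x = 167 to 190 mm; it is not listed, so it must be felt or seen.
- bow_bar (a point): Middle of the crossbar of the carrying bow (12 mm steel bar). The bow stands on the bed at vise x = 12, y = +-62 mm, rises straight to z = 180 mm, then curves forward to this crossbar at x = -36, z = 240 mm, right above the crank grip: no room for a hand from straight above, but free to one leaning 30 to 45 degrees out over the crank end, fingers pointing down and inwards along vise x.
- jaw: Moving jaw, aluminium, 78 mm wide, 82 mm high, slides along vise x; same axes as the vise. Carries the cushion, a rubber-faced plate 74 x 76 mm on springs that sinks up to 10 mm into the jaw at 6 N per mm (30 N half-way, 60 N home). Origin: mid-width on the unpressed cushion's face, 0.5 mm above the bed; at vise x = 80 mm when the crank reads 0.
- jaw_face (a point): Centre of the unpressed cushion's face, 62.5 mm above the worktop. Moves with the jaw, not with the cushion as it sinks.
- crank (a joint): Crank angle, rad, 0 to 20. 0 = jaw fully open, crank up. Grows clockwise seen from in front of the crank, looking along vise x (up, right, down, left); moves the jaw to the back stop by 30 mm a turn. Starts at 0.3 to 5. Stays where it is left. Takes about 10 N at the grip to turn freely, 0.7 N more for each mm the cushion is pressed in, and much more once it is home.
- crank_axis (a point): Centre of the circle of the crank grip, on the crank's axis, at vise x = -35, y = 0, z = 88 mm. Radius 40 mm: grip centre at vise (-35, -40 sin(angle), 88 + 40 cos(angle)) mm.
- crank_grip (a point): Centre of the crank's grip: black cylinder 22 mm in diameter, 38 mm long, lying along vise x, 16 to 54 mm in front of the housing. It spins freely on its pin, so a hand can go round with it at constant orientation.
- tuna_tin: Bystander: flat tin, 86 mm in diameter, 40 mm high, standing on the worktop. Origin: centre of its underside.
- timer: Bystander: round kitchen egg timer, 59 mm in diameter, 52 mm high, standing on the worktop. Origin: centre of its underside.
There are look-alikes about, which are no part of the job. What is shaped like the spice_jar but purple is not meant.

How it is judged:
By the outcome, as a careful person would: the job done as asked, in the order asked, and still so for the second after the job is handed in, with the robot touching nothing.
It also fails if it takes over 72 s, if anything falls off the work surface, if the arm or the gripper's body presses on something with over 40 N, if the wrist force passes 120 N, or if a joint passes its speed limit or range.

ROBOT

A 7-joint arm with a two-finger parallel gripper is mounted at the origin on a cart in front of the work surface, level with it; the furniture and walls round the work are solid. World frame = base frame: x ahead of the robot, y to its left, z up, the work surface at z = 0. Lengths are in m, angles in degrees, forces in N, time in s.
With the tool pointing down it reaches from about 0.425 to 0.825 m from the base axis. Payload 3.6 kg.
Tool frame: the origin (TCP) lies at the very end of the fingers, on their centre line; the grasp point (between the pads) lies 19 mm behind it; z points along the fingers, y is the line along which they close (so a half turn about z gives the same grasp; the last joint's range is limited). The gripper opens to 93 mm and grips with 3 to 60 N. Pads are 15 mm wide; open, the fingers measure 128 mm over their backs; the gripper's body (75 mm by 188 mm) begins 65 mm behind the grasp point.
Start: joints at [68.153, 35.231, -0.722, 81.555, 0.464, 63.22, -2.315], TCP at [0.226, -0.609, 0.219] pointing down, gripper open.
Joint ranges: [-178.69, 178.69], [-17.37, 117.87], [-77.05, 75.6], [15.02, 138.74], [-78.02, 258.01], [0.78, 113.62], [-162.83, 162.83]. Speed limits (degrees/s): [159.86, 159.86, 180, 180, 180, 180, 180].

INTERFACE

Orientations are given as a 3x3 rotation matrix whose columns are the frame's x, y, z axes.
In Python, from station import ctrl gives the robot as it stands.
- The arm moves only by the tool carry_out, never from a script. Its argument "deltas" is a list of rows, each an object of numbers: "dx", "dy", "dz": the shift along the world's x, y, z each as a share of 75 cm, from -1 to 1; "wx", "wy", "wz": the turn, a rotation vector about the world's x, y, z each as a share of 5 degrees, from -1 to 1. A call has exactly 10 rows; each row shifts and turns the commanded pose from where the row before left it; what a row does not reach is not made up. A row lasts 1/8 s, in which the tool goes at most 62.5 mm and 10.7 degrees, less where a joint would pass 70% of its speed; a pose out of reach is approached as far as the arm can. A call with a number of a shift or a turn outside -1 to 1 is refused whole. A call with a gripper value outside its range is refused whole. "gripper" is the opening, from 0 (shut) to 1 (fully open), set as the call begins (left out, the last holds). The fingers move at their own pace and stop on an object; "force" is the grip in N (left out, the last holds). Time passes only in rows, so rows that do not move let the fingers close, or fill a call up. It gives the time, the measured TCP pose, the force, the opening and the grip force at its end, in the units of the state.
- ctrl.sense(): the state, without advancing time (a new reading comes with each control period).
- ctrl.camera(name): name is "scene" or "top" or "wrist"; returns (picture, depth): 400x640x3 uint8, red, green, blue; 400x640 float32, m along the optical axis (not along the pixel's ray), 0 where there is no reading.
- ctrl.get_calibration(name): a dict with "camera_matrix" (3x3 intrinsics, pixels), "world_from_camera" (4x4, takes a point from camera to world coordinates). Camera axes: x right, y up, looking along -z (the intrinsics and any distortion apply to the point x, -y, -z); pixel columns grow to the right and rows downward; lengths in m; the calibration is good to about 2 mm. The wrist camera is an equidistant fisheye: a pixel r from the principal point sees the ray r / f radians off the axis. A picture is of the moment at which its call begins: read the wrist's pose just before it. get_calibration takes no time and is no camera call; for the wrist camera it gives the pose at the moment of the call.
- ctrl.close_job(): hands the job in; it is judged then, once.
The state is a dict: "time_s": time; "joint_positions": joint angles; "dq": joint speeds; "tau": joint torques, N m; "eef_pos": TCP position; "ee_rot": TCP orientation; "ft_force": force on the tool from outside, world axes, zero at the start; "torque": the same for the moment, N m; "grip_width": opening from 0.0 (shut) to 1.0 (fully open); "gripper_force": force on a finger pad.
Only numpy, scipy, OpenCV 4.12 (cv2) and the standard library are available. Lean on these libraries where they do the work, as an engineer would, in place of code of your own. Each camera call takes 0.05 s, during which the arm holds its last target. There are 200 camera calls.

## Working session

There is one attempt and no reset: what is moved stays moved. The work goes in short steps, Python scripts to look and compute and a tool call to move; the robot and the scene stay as the last step left them, time stands still between calls to the robot, and variables do not carry over. Pictures are saved under pics/ and viewed, at most 10 in all, crops included, and the job is handed in when it is done.

Besides the shell and the picture viewer there is one more tool, called after "Call:" as name([rows], argument=value, ...), one row to a line, values as JSON. carry_out: Moves the arm, as the interface text tells. Its arguments: {"type":"object","properties":{"deltas":{"type":"array","items":{"type":"object","properties":{"dx":{"type":"number"},"dy":{"type":"number"},"dz":{"type":"number"},"wx":{"type":"number"},"wy":{"type":"number"},"wz":{"type":"number"}}}},"gripper":{"type":"number"},"force":{"type":"number"}},"required":["deltas"]}

```bash
ls; mkdir -p pics; python3 - <<'E'
from station import ctrl
import cv2,numpy as np
ims=[]
for n in ("scene","top"):
    p,d=ctrl.camera(n); np.savez(f"{n}0.npz",p=p,d=d); c=ctrl.get_calibration(n); print(n,c)
    cv2.imwrite(f"pics/{n}0.png",p[:,:,::-1])
s=ctrl.sense(); print(s)
E
```

```text
pics
scene {'camera_matrix': array([[410.59333384,   0.        , 321.35722651],
       [  0.        , 410.59333384, 209.657008  ],
       [  0.        ,   0.        ,   1.        ]]), 'world_from_camera': array([[-0.8168427 ,  0.28371365, -0.50226942, -0.08313718],
       [-0.57660158, -0.37547937,  0.7256348 ,  0.88512089],
       [ 0.01728069,  0.88233883,  0.47029732,  0.75565125],
       [ 0.        ,  0.        ,  0.        ,  1.        ]])}
top {'camera_matrix': array([[362.23359648,   0.        , 319.52957608],
       [  0.        , 362.23359648, 195.812669  ],
       [  0.        ,   0.        ,   1.        ]]), 'world_from_camera': array([[ 0.02677252,  0.98340501, -0.1794375 ,  0.35809926],
       [-0.99961529,  0.02763809,  0.00232509,  0.01600658],
       [ 0.00724581,  0.17930622,  0.98376663,  1.1296293 ],
       [ 0.        ,  0.        ,  0.        ,  1.        ]])}
{'time_s': 0.1, 'joint_positions': array([68.15213996, 35.28346055, -0.72326989, 81.63021696,  0.46315534,
       63.22162983, -2.31485367]), 'dq': array([ 0.00401582, -0.21252477, -0.02358232, -0.13846375, -0.0440689 ,
       -0.04080684, -0.1348366 ]), 'tau': array([ 1.71620537e-03, -4.60045230e+01,  2.10304395e-01, -1.66245908e+01,
       -6.11729664e-02,  1.69721944e-02,  8.81712981e-05]), 'eef_pos': array([ 0.22559345, -0.60883667,  0.21761095]), 'ee_rot': array([[ 9.37688593e-01,  3.47475814e-01, -8.12884827e-04],
       [ 3.47476765e-01, -9.37686095e-01,  2.16437977e-03],
       [-1.01611772e-05, -2.31197281e-03, -9.99997327e-01]]), 'ft_force': array([ 1.03460362,  0.86671808, -0.20511712]), 'torque': array([ 0.06171735, -0.03965564,  0.02768157]), 'gripper_force': 0.0, 'grip_width': 1.0009116440776402}
```

View pics/scene0.png

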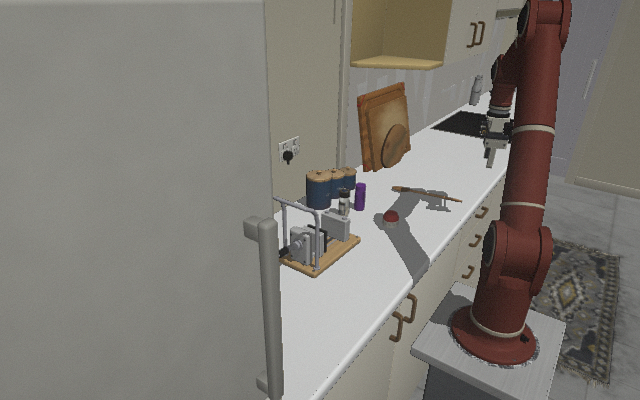

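View pics/top0.png

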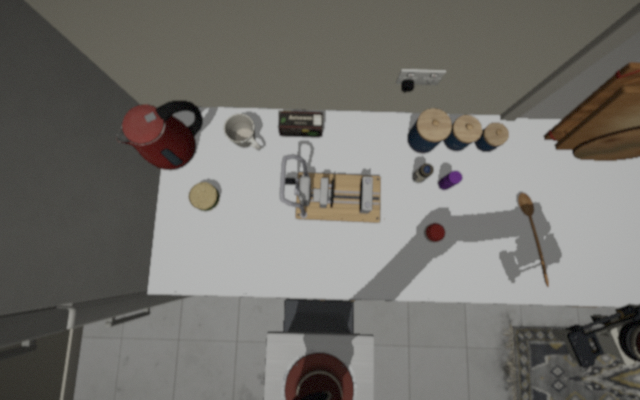

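The top view shows the vise at px (295-382, 172-222) with the crank end at the left. The spice jar (dark cap) is at (423,172), its purple look-alike at (451,180), the timer at (435,232) and the tin at (204,196).

```bash
cat > h.py <<'E'
import numpy as np,cv2
from station import ctrl
def rays(n,uv):
    c=ctrl.get_calibration(n);K=c["camera_matrix"];T=c["world_from_camera"]
    uv=np.atleast_2d(uv).astype(float)
    d=np.c_[(uv[:,0]-K[0,2])/K[0,0],-(uv[:,1]-K[1,2])/K[1,1],-np.ones(len(uv))]
    return T[:3,3],d@T[:3,:3].T
def onplane(n,uv,z):
    o,d=rays(n,uv);return o+d*((z-o[2])/d[:,2])[:,None]
def cloud(n,depth):
    v,u=np.mgrid[:400,:640];o,d=rays(n,np.c_[u.ravel(),v.ravel()])
    return (o+d*depth.ravel()[:,None]).reshape(400,640,3)
E
python3 - <<'E'
from h import *
f=np.load("top0.npz");p,d=f["p"],f["d"];W=cloud("top",d)
hsv=cv2.cvtColor(p,cv2.COLOR_RGB2HSV)
# bed
z=W[:,:,2]
m=(abs(z-.02)<.008); m[:150]=0;m[240:]=0;m[:,:280]=0;m[:,400:]=0
m&=(hsv[:,:,1]>70)
pts=W[m];print("bed",m.sum(),np.median(pts,0)); r=cv2.minAreaRect(pts[:,:2].astype(np.float32));print(r,cv2.boxPoints(r))
for nm,(u0,u1,v0,v1) in dict(vise=(285,390,140,225),jar=(408,432,160,185),tin=(185,222,178,214),timer=(422,450,218,245),purple=(437,465,168,192)).items():
    S=W[v0:v1,u0:u1].reshape(-1,3);S=S[S[:,2]>.025];print(nm,len(S),S.min(0),S.max(0))
    if nm!="vise":
        t=S[S[:,2]>S[:,2].max()-.012];print("  top mean",t.mean(0),t.min(0),t.max(0))
v=cv2.resize(p[135:235,280:480],None,fx=4,fy=4,interpolation=cv2.INTER_CUBIC);cv2.imwrite("pics/crop.png",v[:,:,::-1])
E
```

```text
bed 1840 [ 0.53000818 -0.05718212  0.01965865]
((0.5599795579910278, -0.04476526379585266), (0.2569113075733185, 0.14408785104751587), 88.76081085205078) [[ 0.48517445 -0.17163284]
 [ 0.62922865 -0.17474891]
 [ 0.6347847   0.08210231]
 [ 0.49073046  0.08521838]]
vise 1716 [ 0.35809926 -0.16168606  0.02504806] [0.6340417  0.11859444 1.1296293 ]
jar 260 [ 0.35809926 -0.3107101   0.02546086] [0.65200074 0.01600658 1.1296293 ]
  top mean [0.35809926 0.01600658 1.1296293 ] [0.35809926 0.01600658 1.1296293 ] [0.35809926 0.01600658 1.1296293 ]
tin 652 [0.35809926 0.01600658 0.02531667] [0.591605   0.41507432 1.1296293 ]
  top mean [0.35809926 0.01600658 1.1296293 ] [0.35809926 0.01600658 1.1296293 ] [0.35809926 0.01600658 1.1296293 ]
timer 301 [ 0.35809926 -0.36465285  0.02520765] [0.48451239 0.01600658 1.1296293 ]
  top mean [0.35809926 0.01600658 1.1296293 ] [0.35809926 0.01600658 1.1296293 ] [0.35809926 0.01600658 1.1296293 ]
purple 295 [ 0.35809926 -0.40023395  0.02560685] [0.63364454 0.01600658 1.1296293 ]
  top mean [0.35809926 0.01600658 1.1296293 ] [0.35809926 0.01600658 1.1296293 ] [0.35809926 0.01600658 1.1296293 ]
```

View pics/crop.png

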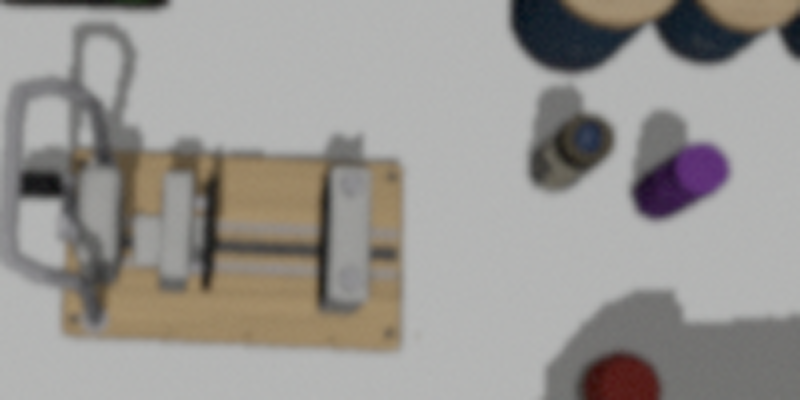

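The crop shows the jar cap at crop (588,138) and the grip at (42,182), so the crank is on its far side. The jaw cushion face is at x≈212 and the back stop's face at x≈325.

```bash
python3 - <<'E'
from h import *
f=np.load("top0.npz");p,d=f["p"],f["d"];W=cloud("top",d);ok=d>0.1
hsv=cv2.cvtColor(p,cv2.COLOR_RGB2HSV)
def reg(u0,u1,v0,v1):
    return W[v0:v1,u0:u1][ok[v0:v1,u0:u1]]
for nm,r in dict(jar=(408,436,160,185),tin=(185,222,178,214),timer=(422,450,218,245),purple=(437,465,168,192),canisters=(400,512,105,155),mug=(220,270,110,155)).items():
    S=reg(*r);S=S[S[:,2]>.012];h=np.percentile(S[:,2],95);t=S[S[:,2]>h-.015]
    print(nm,len(S),"h",h.round(3),"n",len(t),((t.min(0)+t.max(0))/2).round(4),(t.max(0)-t.min(0)).round(4), "all", S.min(0).round(3),S.max(0).round(3))
yaw=np.deg2rad(-91.24);X=np.array([np.cos(yaw),np.sin(yaw)]);Y=np.array([-X[1],X[0]])
c=np.array([.55998,-.04477]);O=c-X*.1175;print("O",O)
S=reg(280,390,135,228)
V=np.c_[(S[:,:2]-O)@X,(S[:,:2]-O)@Y,S[:,2]]
b=V[(V[:,2]>.012)&(V[:,2]<.028)];print("bed",b.min(0),b.max(0))
for z0 in (.1,.1025,.129):
    t=V[abs(V[:,2]-z0)<.008]
    print(z0,len(t)); h,e=np.histogram(t[:,0],np.arange(-.06,.26,.005)); print([(round(a*1000),n) for a,n in zip(e,h) if n])
t=V[(V[:,2]>.09)&(V[:,2]<.108)&(V[:,0]>.15)];print("stop",t.min(0),t.max(0))
t=V[(V[:,2]>.09)&(V[:,2]<.112)&(V[:,0]<.15)&(V[:,0]>.05)];print("jaw",t.min(0),t.max(0))
# crank grip: dark in crop
m=(hsv[:,:,2]<60);m[:175]=0;m[188:]=0;m[:,:284]=0;m[:,297:]=0;m&=ok
S=W[m];print("grip",m.sum(),np.c_[(S[:,:2]-O)@X,(S[:,:2]-O)@Y,S[:,2]].round(3))
# bow
t=V[V[:,2]>.2];print("bow",len(t),t.min(0),t.max(0))
# cap from cross view
f=np.load("scene0.npz");Ws=cloud("scene",f["d"])
S=Ws[185:216,336:353][f["d"][185:216,336:353]>.1];S=S[(S[:,2]>.085)&(abs(S[:,0]-.62)<.05)&(abs(S[:,1]+.3)<.06)];print("scene jar",len(S),S.min(0) if len(S) else 0,S.max(0) if len(S) else 0)
E
```

```text
jar 288 h 0.107 n 165 [ 0.6331 -0.2964  0.1001] [0.0379 0.0394 0.0162] all [ 0.613 -0.316  0.013] [ 0.652 -0.276  0.108]
tin 678 h 0.041 n 646 [0.5492 0.372  0.0354] [0.0848 0.0862 0.0167] all [0.507 0.328 0.013] [0.592 0.415 0.044]
timer 327 h 0.053 n 231 [ 0.4577 -0.3371  0.0467] [0.0516 0.0539 0.0171] all [ 0.429 -0.365  0.012] [ 0.485 -0.31   0.055]
purple 307 h 0.108 n 168 [ 0.6143 -0.3802  0.1008] [0.0387 0.04   0.0163] all [ 0.594 -0.4    0.013] [ 0.634 -0.358  0.109]
canisters 3721 h 0.133 n 933 [ 0.7634 -0.3439  0.1351] [0.1014 0.1603 0.0335] all [ 0.713 -0.605  0.012] [ 0.86  -0.235  0.152]
mug 728 h 0.093 n 243 [0.7501 0.2572 0.0873] [0.0929 0.1009 0.019 ] all [0.696 0.2   0.012] [0.797 0.308 0.097]
O [0.56252275 0.07270248]
bed [-0.07774566 -0.07412601  0.01201192] [0.24987683 0.19863066 0.02789557]
0.1 675
[(-20, np.int64(1)), (-15, np.int64(9)), (-10, np.int64(16)), (-5, np.int64(15)), (0, np.int64(1)), (5, np.int64(4)), (10, np.int64(3)), (15, np.int64(3)), (20, np.int64(2)), (25, np.int64(6)), (55, np.int64(5)), (60, np.int64(47)), (65, np.int64(42)), (70, np.int64(47
[... 1660 characters left out ...]
]
 [-0.033  0.029  0.077]
 [-0.031  0.03   0.075]
 [-0.028  0.03   0.075]
 [-0.025  0.03   0.073]
 [-0.022  0.03   0.076]
 [-0.019  0.03   0.075]
 [-0.016  0.032  0.066]
 [-0.042  0.026  0.075]
 [-0.04   0.027  0.072]
 [-0.037  0.027  0.074]
 [-0.034  0.027  0.073]
 [-0.031  0.027  0.074]
 [-0.028  0.027  0.073]
 [-0.025  0.028  0.072]
 [-0.022  0.027  0.073]
 [-0.019  0.028  0.071]
 [-0.016  0.029  0.067]
 [-0.031  0.025  0.068]
 [-0.027  0.024  0.073]
 [-0.025  0.025  0.068]
 [-0.022  0.025  0.071]
 [-0.019  0.026  0.069]]
bow 383 [-0.04192854 -0.06659675  0.20033201] [0.0129352  0.06895593 0.24872062]
scene jar 87 [ 0.60957022 -0.32041354  0.08502358] [ 0.65211276 -0.27431136  0.10757896]
```

Call:
carry_out([
  {"dx":0.06,"dy":0.046,"wz":-1},
  {"dx":0.06,"dy":0.046,"wz":-1},
  {"dx":0.06,"dy":0.046,"wz":-1},
  {"dx":0.06,"dy":0.046},
  {"dx":0.06,"dy":0.046},
  {"dx":0.06,"dy":0.046},
  {"dx":0.06,"dy":0.046},
  {"dx":0.06,"dy":0.046},
  {"dx":0.06,"dy":0.046},
  {"dx":0.0027,"dy":0.002},
], gripper=0.72)

```text
invalid input
```

Call:
carry_out([
  {"dx":0.06,"dy":0.046,"dz":0,"wx":0,"wy":0,"wz":-1},
  {"dx":0.06,"dy":0.046,"dz":0,"wx":0,"wy":0,"wz":-1},
  {"dx":0.06,"dy":0.046,"dz":0,"wx":0,"wy":0,"wz":-1},
  {"dx":0.06,"dy":0.046,"dz":0,"wx":0,"wy":0,"wz":0},
  {"dx":0.06,"dy":0.046,"dz":0,"wx":0,"wy":0,"wz":0},
  {"dx":0.06,"dy":0.046,"dz":0,"wx":0,"wy":0,"wz":0},
  {"dx":0.06,"dy":0.046,"dz":0,"wx":0,"wy":0,"wz":0},
  {"dx":0.06,"dy":0.046,"dz":0,"wx":0,"wy":0,"wz":0},
  {"dx":0.06,"dy":0.046,"dz":0,"wx":0,"wy":0,"wz":0},
  {"dx":0.003,"dy":0.002,"dz":0,"wx":0,"wy":0,"wz":0},
], gripper=0.72, force=20)

```text
time_s: 1.35
eef_pos: [0.6372, -0.2901, 0.217]
ee_rot: [[0.995, 0.103, 0.001], [0.103, -0.995, 0.006], [0.002, -0.006, -1.0]]
ft_force: [0.1, 0.2, 0.1]
grip_width: 0.722
gripper_force: 0.0
```

Call:
carry_out([
  {"dx":0,"dy":0,"dz":-0.03,"wx":0,"wy":0,"wz":0},
  {"dx":0,"dy":0,"dz":-0.03,"wx":0,"wy":0,"wz":0},
  {"dx":0,"dy":0,"dz":-0.03,"wx":0,"wy":0,"wz":0},
  {"dx":0,"dy":0,"dz":0,"wx":0,"wy":0,"wz":0},
  {"dx":0,"dy":0,"dz":0,"wx":0,"wy":0,"wz":0},
  {"dx":0,"dy":0,"dz":0,"wx":0,"wy":0,"wz":0},
  {"dx":0,"dy":0,"dz":0,"wx":0,"wy":0,"wz":0},
  {"dx":0,"dy":0,"dz":0,"wx":0,"wy":0,"wz":0},
  {"dx":0,"dy":0,"dz":0,"wx":0,"wy":0,"wz":0},
  {"dx":0,"dy":0,"dz":0,"wx":0,"wy":0,"wz":0},
])

```text
time_s: 2.6
eef_pos: [0.6331, -0.2974, 0.1511]
ee_rot: [[0.996, 0.093, -0.0], [0.093, -0.996, 0.0], [-0.0, -0.0, -1.0]]
ft_force: [-0.7, -0.3, -0.5]
grip_width: 0.723
gripper_force: 0.0
```

```bash
python3 - <<'E'
from h import *
print(ctrl.sense()["eef_pos"], ctrl.get_calibration("wrist"))
p,d=ctrl.camera("wrist");cv2.imwrite("pics/w1.png",p[:,:,::-1])
E
```

```text
[ 0.63305582 -0.29744874  0.15114111] {'camera_matrix': array([[309.70691629,   0.        , 323.16331028],
       [  0.        , 309.70691629, 199.07316279],
       [  0.        ,   0.        ,   1.        ]]), 'world_from_camera': array([[ 9.33716027e-02,  9.60581440e-01,  2.61849271e-01,
         7.05678999e-01],
       [-9.95631225e-01,  9.02048711e-02,  2.41152408e-02,
        -2.91510991e-01],
       [-4.55427045e-04, -2.62956989e-01,  9.64807449e-01,
         3.18302930e-01],
       [ 0.00000000e+00,  0.00000000e+00,  0.00000000e+00,
         1.00000000e+00]])}
```

View pics/w1.png

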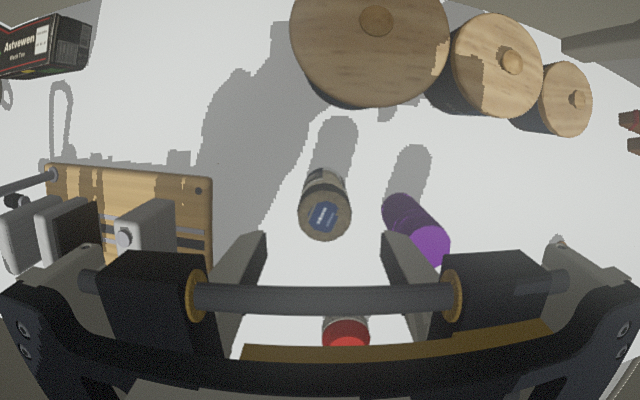

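The jar's cap is at (324,218), midway between the fingertips at x≈265 and 383, and the purple jar clears the right finger. I'll descend and grip.

Call:
carry_out([
  {"dx":0,"dy":0,"dz":-0.034,"wx":0,"wy":0,"wz":0},
  {"dx":0,"dy":0,"dz":-0.034,"wx":0,"wy":0,"wz":0},
  {"dx":0,"dy":0,"dz":-0.034,"wx":0,"wy":0,"wz":0},
  {"dx":0,"dy":0,"dz":-0.034,"wx":0,"wy":0,"wz":0},
  {"dx":0,"dy":0,"dz":0,"wx":0,"wy":0,"wz":0},
  {"dx":0,"dy":0,"dz":0,"wx":0,"wy":0,"wz":0},
  {"dx":0,"dy":0,"dz":0,"wx":0,"wy":0,"wz":0},
  {"dx":0,"dy":0,"dz":0,"wx":0,"wy":0,"wz":0},
  {"dx":0,"dy":0,"dz":0,"wx":0,"wy":0,"wz":0},
  {"dx":0,"dy":0,"dz":0,"wx":0,"wy":0,"wz":0},
])

```text
time_s: 3.9
eef_pos: [0.6331, -0.2975, 0.0494]
ee_rot: [[0.996, 0.093, 0.0], [0.093, -0.996, -0.0], [0.0, 0.0, -1.0]]
ft_force: [0.4, 0.3, 0.6]
grip_width: 0.721
gripper_force: 0.0
```

Call:
carry_out([
  {"dx":0,"dy":0,"dz":0,"wx":0,"wy":0,"wz":0},
  {"dx":0,"dy":0,"dz":0,"wx":0,"wy":0,"wz":0},
  {"dx":0,"dy":0,"dz":0,"wx":0,"wy":0,"wz":0},
  {"dx":0,"dy":0,"dz":0,"wx":0,"wy":0,"wz":0},
  {"dx":0,"dy":0,"dz":0,"wx":0,"wy":0,"wz":0},
  {"dx":0,"dy":0,"dz":0,"wx":0,"wy":0,"wz":0},
  {"dx":0,"dy":0,"dz":0,"wx":0,"wy":0,"wz":0},
  {"dx":0,"dy":0,"dz":0,"wx":0,"wy":0,"wz":0},
  {"dx":0,"dy":0,"dz":0,"wx":0,"wy":0,"wz":0},
  {"dx":0,"dy":0,"dz":0,"wx":0,"wy":0,"wz":0},
], gripper=0.2, force=20)

```text
time_s: 5.15
eef_pos: [0.6331, -0.2975, 0.0491]
ee_rot: [[0.996, 0.093, -0.0], [0.093, -0.996, 0.0], [-0.0, -0.0, -1.0]]
ft_force: [-0.4, -0.8, -0.4]
grip_width: 0.434
gripper_force: 20.0
```

Call:
carry_out([
  {"dx":0,"dy":0,"dz":0.05,"wx":0,"wy":0,"wz":0},
  {"dx":0,"dy":0,"dz":0.05,"wx":0,"wy":0,"wz":0},
  {"dx":0,"dy":0,"dz":0.05,"wx":0,"wy":0,"wz":1},
  {"dx":0,"dy":0,"dz":0.05,"wx":0,"wy":0,"wz":1},
  {"dx":-0.016,"dy":0.05,"dz":0,"wx":0,"wy":0,"wz":1},
  {"dx":-0.016,"dy":0.05,"dz":0,"wx":0,"wy":0,"wz":1},
  {"dx":-0.016,"dy":0.05,"dz":0,"wx":0,"wy":0,"wz":1},
  {"dx":-0.016,"dy":0.05,"dz":0,"wx":0,"wy":0,"wz":1},
  {"dx":-0.017,"dy":0.05,"dz":0,"wx":0,"wy":0,"wz":1},
  {"dx":-0.017,"dy":0.05,"dz":0,"wx":0,"wy":0,"wz":1},
])

```text
time_s: 6.4
eef_pos: [0.5587, -0.0711, 0.1991]
ee_rot: [[0.701, 0.713, -0.0], [0.713, -0.701, 0.0], [-0.0, -0.001, -1.0]]
ft_force: [1.0, 0.2, -0.6]
grip_width: 0.433
gripper_force: 20.0
```

Call:
carry_out([
  {"dx":0,"dy":0,"dz":0,"wx":0,"wy":0,"wz":1},
  {"dx":0,"dy":0,"dz":0,"wx":0,"wy":0,"wz":1},
  {"dx":0,"dy":0,"dz":0,"wx":0,"wy":0,"wz":1},
  {"dx":0,"dy":0,"dz":0,"wx":0,"wy":0,"wz":1},
  {"dx":0,"dy":0,"dz":0,"wx":0,"wy":0,"wz":1},
  {"dx":0,"dy":0,"dz":0,"wx":0,"wy":0,"wz":1},
  {"dx":0,"dy":0,"dz":0,"wx":0,"wy":0,"wz":1},
  {"dx":0,"dy":0,"dz":0,"wx":0,"wy":0,"wz":1},
  {"dx":0,"dy":0,"dz":0,"wx":0,"wy":0,"wz":0.68},
  {"dx":0,"dy":0,"dz":0,"wx":0,"wy":0,"wz":0},
])

```text
time_s: 7.65
eef_pos: [0.5592, -0.0725, 0.199]
ee_rot: [[0.023, 1.0, -0.001], [1.0, -0.023, 0.0], [0.0, -0.001, -1.0]]
ft_force: [0.8, 0.1, -0.8]
grip_width: 0.436
gripper_force: 20.0
```

```bash
python3 - <<'E'
from h import *
s=ctrl.sense();print(s["eef_pos"],s["joint_positions"],s["ft_force"])
p,d=ctrl.camera("scene");cv2.imwrite("pics/s2.png",cv2.resize(p[120:300,230:450],None,fx=3,fy=3,interpolation=cv2.INTER_CUBIC)[:,:,::-1])
E
```

```text
[ 0.55921441 -0.0725441   0.19895944] [ 18.65754438  29.96321546 -20.84426957  97.25365623  12.49678998
  55.12645212  -8.14806721] [ 0.81379348  0.08007553 -0.84195201]
```

View pics/s2.png

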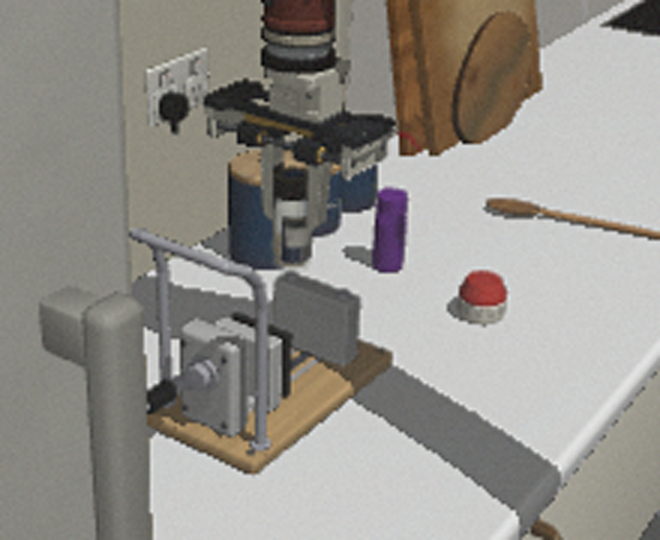

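The jar hangs upright in the gripper over the vise bed. I'll lower it.

Call:
carry_out([
  {"dx":0,"dy":0,"dz":-0.034,"wx":0,"wy":0,"wz":0},
  {"dx":0,"dy":0,"dz":-0.034,"wx":0,"wy":0,"wz":0},
  {"dx":0,"dy":0,"dz":-0.034,"wx":0,"wy":0,"wz":0},
  {"dx":0,"dy":0,"dz":-0.034,"wx":0,"wy":0,"wz":0},
  {"dx":0,"dy":0,"dz":-0.03,"wx":0,"wy":0,"wz":0},
  {"dx":0,"dy":0,"dz":-0.003,"wx":0,"wy":0,"wz":0},
  {"dx":0,"dy":0,"dz":-0.003,"wx":0,"wy":0,"wz":0},
  {"dx":0,"dy":0,"dz":0,"wx":0,"wy":0,"wz":0},
  {"dx":0,"dy":0,"dz":0,"wx":0,"wy":0,"wz":0},
  {"dx":0,"dy":0,"dz":0,"wx":0,"wy":0,"wz":0},
])

```text
time_s: 8.95
eef_pos: [0.5599, -0.0726, 0.0707]
ee_rot: [[0.022, 1.0, 0.001], [1.0, -0.022, -0.0], [-0.0, 0.001, -1.0]]
ft_force: [-0.3, -0.5, -1.1]
grip_width: 0.438
gripper_force: 20.0
```

Call:
carry_out([
  {"dx":0,"dy":0,"dz":-0.001,"wx":0,"wy":0,"wz":0},
  {"dx":0,"dy":0,"dz":-0.001,"wx":0,"wy":0,"wz":0},
  {"dx":0,"dy":0,"dz":0,"wx":0,"wy":0,"wz":0},
  {"dx":0,"dy":0,"dz":0,"wx":0,"wy":0,"wz":0},
  {"dx":0,"dy":0,"dz":0,"wx":0,"wy":0,"wz":0},
  {"dx":0,"dy":0,"dz":0,"wx":0,"wy":0,"wz":0},
  {"dx":0,"dy":0,"dz":0,"wx":0,"wy":0,"wz":0},
  {"dx":0,"dy":0,"dz":0,"wx":0,"wy":0,"wz":0},
  {"dx":0,"dy":0,"dz":0,"wx":0,"wy":0,"wz":0},
  {"dx":0,"dy":0,"dz":0,"wx":0,"wy":0,"wz":0},
])

```text
time_s: 10.2
eef_pos: [0.5597, -0.0725, 0.069]
ee_rot: [[0.022, 1.0, 0.0], [1.0, -0.022, -0.0], [-0.0, 0.0, -1.0]]
ft_force: [-1.4, -0.7, 4.9]
grip_width: 0.436
gripper_force: 20.0
```

Contact at 4.9 N, so the jar is on the bed. I'll release it and lift.

Call:
carry_out([
  {"dx":0,"dy":0,"dz":0,"wx":0,"wy":0,"wz":0},
  {"dx":0,"dy":0,"dz":0,"wx":0,"wy":0,"wz":0},
  {"dx":0,"dy":0,"dz":0,"wx":0,"wy":0,"wz":0},
  {"dx":0,"dy":0,"dz":0,"wx":0,"wy":0,"wz":0},
  {"dx":0,"dy":0,"dz":0,"wx":0,"wy":0,"wz":0},
  {"dx":0,"dy":0,"dz":0.02,"wx":0,"wy":0,"wz":0},
  {"dx":0,"dy":0,"dz":0.05,"wx":0,"wy":0,"wz":0},
  {"dx":0,"dy":0,"dz":0.06,"wx":0,"wy":0,"wz":0},
  {"dx":0,"dy":0,"dz":0.07,"wx":0,"wy":0,"wz":0},
  {"dx":0,"dy":0,"dz":0.07,"wx":0,"wy":0,"wz":0},
], gripper=0.75)

```text
time_s: 11.45
eef_pos: [0.5593, -0.0723, 0.274]
ee_rot: [[0.022, 1.0, 0.001], [1.0, -0.022, 0.0], [0.0, 0.001, -1.0]]
ft_force: [1.8, 0.3, 0.3]
grip_width: 0.749
gripper_force: 0.0
```

```bash
cat > look.py <<'E'
from h import *
import sys
s=ctrl.sense();print(s["time_s"],s["eef_pos"].round(4),s["joint_positions"].round(1))
yaw=np.deg2rad(-91.24);X=np.array([np.cos(yaw),np.sin(yaw)]);Y=np.array([-X[1],X[0]]);O=np.array([.5625,.0727])
def V(S): return np.c_[(S[:,:2]-O)@X,(S[:,:2]-O)@Y,S[:,2]]
p,d=ctrl.camera("top");np.savez("topN.npz",p=p,d=d)
W=cloud("top",d)[130:230,275:400][d[130:230,275:400]>.1];v=V(W)
def sh(n,m):
    t=v[m];print(n,len(t),(t.min(0).round(4),t.max(0).round(4)) if len(t) else "")
zz=v[:,2]
sh("jar",(zz>.112)&(zz<.14)&(v[:,0]>.09)&(v[:,0]<.2))
sh("jaw",(zz>.09)&(zz<.11)&(v[:,0]>.05)&(v[:,0]<.13)&(abs(v[:,1])<.05)&(abs(v[:,1])>.024))
sh("stop",(zz>.09)&(zz<.11)&(v[:,0]>.165)&(v[:,0]<.225))
E
python3 look.py; python3 -c "
import cv2,numpy as np
p=np.load('topN.npz')['p'];cv2.imwrite('pics/t3.png',cv2.resize(p[120:250,260:420],None,fx=4,fy=4,interpolation=2)[:,:,::-1])"
```

```text
11.45 [ 0.5593 -0.0723  0.274 ] [ 19.6  25.9 -22.2  91.   10.5  65.1  -6.2]
jar 4 (array([ 0.1228, -0.0063,  0.1124]), array([0.1233, 0.0025, 0.1169]))
jaw 97 (array([ 0.0612, -0.0378,  0.0901]), array([0.0991, 0.0378, 0.1084]))
stop 0
```

Call:
carry_out([
  {"dx":0,"dy":0,"dz":0.055,"wx":0,"wy":0,"wz":0},
  {"dx":0,"dy":0,"dz":0.02,"wx":0,"wy":0,"wz":0},
  {"dx":0.0083,"dy":0.055,"dz":0,"wx":0,"wy":0,"wz":0},
  {"dx":0.0083,"dy":0.055,"dz":0,"wx":0,"wy":0,"wz":0},
  {"dx":0.0083,"dy":0.055,"dz":0,"wx":0,"wy":0,"wz":0},
  {"dx":0.0083,"dy":0.055,"dz":0,"wx":-1,"wy":0.02,"wz":0},
  {"dx":0.0083,"dy":0.055,"dz":0,"wx":-1,"wy":0.02,"wz":0},
  {"dx":0.0083,"dy":0.057,"dz":0,"wx":-1,"wy":0.02,"wz":0},
  {"dx":0,"dy":0,"dz":0,"wx":-1,"wy":0.02,"wz":0},
  {"dx":0,"dy":0,"dz":0,"wx":-1,"wy":0.02,"wz":0},
], gripper=0.6)

```text
time_s: 12.75
eef_pos: [0.5965, 0.1776, 0.3264]
ee_rot: [[0.018, 1.0, -0.009], [0.905, -0.02, -0.426], [-0.426, -0.001, -0.905]]
ft_force: [-0.1, 0.1, 0.1]
grip_width: 0.597
gripper_force: 0.0
```

Call:
carry_out([
  {"dx":0,"dy":0,"dz":0,"wx":-1,"wy":0.02,"wz":0},
  {"dx":0,"dy":0,"dz":0,"wx":-1,"wy":0.02,"wz":0},
  {"dx":0,"dy":0,"dz":0,"wx":-1,"wy":0.02,"wz":0},
  {"dx":0,"dy":0,"dz":0,"wx":0,"wy":0,"wz":0},
  {"dx":0,"dy":0,"dz":0,"wx":0,"wy":0,"wz":0},
  {"dx":0,"dy":0,"dz":0,"wx":0,"wy":0,"wz":0},
  {"dx":0,"dy":0,"dz":0,"wx":0,"wy":0,"wz":0},
  {"dx":0,"dy":0,"dz":0,"wx":0,"wy":0,"wz":0},
  {"dx":0,"dy":0,"dz":0,"wx":0,"wy":0,"wz":0},
  {"dx":0,"dy":0,"dz":0,"wx":0,"wy":0,"wz":0},
])

```text
time_s: 14.0
eef_pos: [0.5969, 0.1765, 0.3274]
ee_rot: [[0.017, 1.0, -0.013], [0.766, -0.022, -0.643], [-0.643, 0.001, -0.766]]
ft_force: [-0.2, -0.2, -0.4]
grip_width: 0.601
gripper_force: 0.0
```

```bash
python3 look.py; python3 -c "
import cv2,numpy as np
from station import ctrl
p=np.load('topN.npz')['p'];a=cv2.resize(p[110:260,240:440],None,fx=3,fy=3,interpolation=2)[:,:,::-1]
cv2.imwrite('pics/t4.png',a)"
```

```text
14.0 [0.5969 0.1765 0.3274] [-27.9  40.6 -13.   66.1  38.2 101.7 -42.7]
jar 170 (array([ 0.1227, -0.0207,  0.1123]), array([0.1619, 0.0188, 0.1288]))
jaw 96 (array([ 0.0612, -0.0377,  0.0901]), array([0.0991, 0.0381, 0.1057]))
stop 356 (array([ 0.1815, -0.0483,  0.0903]), array([0.2118, 0.0517, 0.1095]))
```

View pics/t4.png

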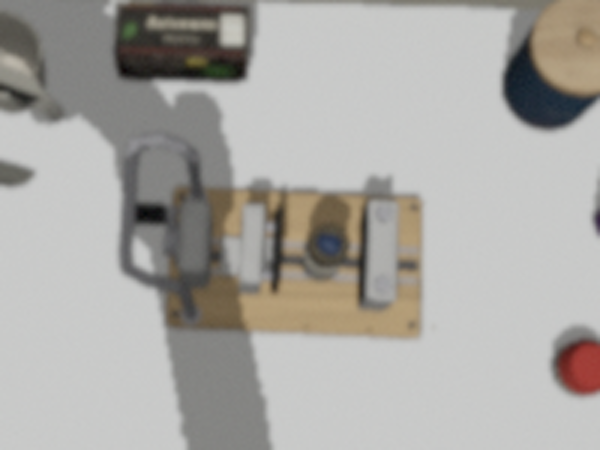

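The jar stands upright on the bed at vise x≈142, y≈-1 mm, between the cushion and the back stop, with its cap at crop (328,245). I'll go down to the crank.

Call:
carry_out([
  {"dx":0,"dy":0,"dz":-0.05,"wx":0,"wy":0,"wz":0},
  {"dx":0,"dy":0,"dz":-0.05,"wx":0,"wy":0,"wz":0},
  {"dx":0,"dy":0,"dz":-0.05,"wx":0,"wy":0,"wz":0},
  {"dx":0,"dy":0,"dz":-0.05,"wx":0,"wy":0,"wz":0},
  {"dx":0,"dy":0,"dz":-0.048,"wx":0,"wy":0,"wz":0},
  {"dx":0,"dy":0,"dz":0,"wx":0,"wy":0,"wz":0},
  {"dx":0,"dy":0,"dz":0,"wx":0,"wy":0,"wz":0},
  {"dx":0,"dy":0,"dz":0,"wx":0,"wy":0,"wz":0},
  {"dx":0,"dy":0,"dz":0,"wx":0,"wy":0,"wz":0},
  {"dx":0,"dy":0,"dz":0,"wx":0,"wy":0,"wz":0},
])

```text
time_s: 15.3
eef_pos: [0.5971, 0.1766, 0.1421]
ee_rot: [[0.018, 1.0, -0.012], [0.766, -0.022, -0.642], [-0.642, 0.002, -0.766]]
ft_force: [0.1, -0.5, -0.3]
grip_width: 0.601
gripper_force: 0.0
```

```bash
python3 - <<'E'
from h import *
s=ctrl.sense();print(s["eef_pos"],s["joint_positions"],s["ft_force"])
p,d=ctrl.camera("wrist");cv2.imwrite("pics/w5.png",p[:,:,::-1])
E
```

```text
[0.59714282 0.17664277 0.14210199] [-27.68140964  49.84300506 -12.67255661  78.22297604  39.59042838
  84.31716008 -55.03267666] [ 0.10750218 -0.54807062 -0.25080419]
```

View pics/w5.png

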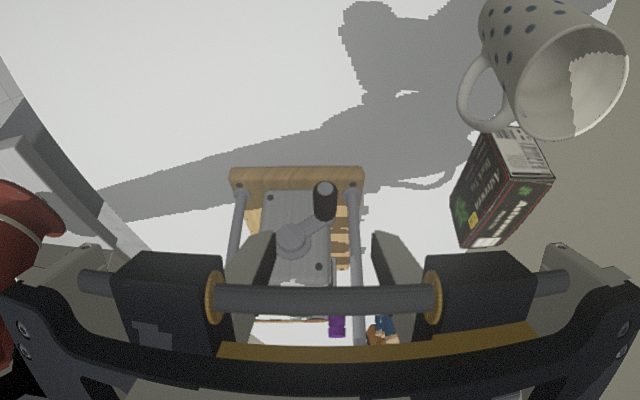

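The grip at (325,200) is midway between the fingertips (x≈276 and 372). I'll move in and close.

Call:
carry_out([
  {"dx":-0.0004,"dy":-0.0205,"dz":-0.0245,"wx":0,"wy":0,"wz":0},
  {"dx":-0.0004,"dy":-0.0205,"dz":-0.0245,"wx":0,"wy":0,"wz":0},
  {"dx":-0.0004,"dy":-0.0205,"dz":-0.0245,"wx":0,"wy":0,"wz":0},
  {"dx":-0.0004,"dy":-0.0205,"dz":-0.0245,"wx":0,"wy":0,"wz":0},
  {"dx":-0.0004,"dy":-0.0205,"dz":-0.0245,"wx":0,"wy":0,"wz":0},
  {"dx":0,"dy":0,"dz":0,"wx":0,"wy":0,"wz":0},
  {"dx":0,"dy":0,"dz":0,"wx":0,"wy":0,"wz":0},
  {"dx":0,"dy":0,"dz":0,"wx":0,"wy":0,"wz":0},
  {"dx":0,"dy":0,"dz":0,"wx":0,"wy":0,"wz":0},
  {"dx":0,"dy":0,"dz":0,"wx":0,"wy":0,"wz":0},
])

```text
time_s: 16.6
eef_pos: [0.5956, 0.1001, 0.0498]
ee_rot: [[0.017, 1.0, -0.012], [0.766, -0.021, -0.642], [-0.643, 0.002, -0.766]]
ft_force: [0.1, -0.2, 0.2]
grip_width: 0.6
gripper_force: 0.0
```

Call:
carry_out([
  {"dx":0,"dy":0,"dz":0,"wx":0,"wy":0,"wz":0},
  {"dx":0,"dy":0,"dz":0,"wx":0,"wy":0,"wz":0},
  {"dx":0,"dy":0,"dz":0,"wx":0,"wy":0,"wz":0},
  {"dx":0,"dy":0,"dz":0,"wx":0,"wy":0,"wz":0},
  {"dx":0,"dy":0,"dz":0,"wx":0,"wy":0,"wz":0},
  {"dx":0,"dy":0,"dz":0,"wx":0,"wy":0,"wz":0},
  {"dx":0,"dy":0,"dz":0,"wx":0,"wy":0,"wz":0},
  {"dx":0,"dy":0,"dz":0,"wx":0,"wy":0,"wz":0},
  {"dx":0,"dy":0,"dz":0,"wx":0,"wy":0,"wz":0},
  {"dx":0,"dy":0,"dz":0,"wx":0,"wy":0,"wz":0},
], gripper=0.05, force=50)

```text
time_s: 17.85
eef_pos: [0.5972, 0.0996, 0.0498]
ee_rot: [[0.019, 1.0, -0.01], [0.766, -0.02, -0.642], [-0.642, 0.005, -0.767]]
ft_force: [5.3, -1.2, -1.3]
grip_width: 0.224
gripper_force: 50.0
```

```bash
cat > arc.py <<'E'
import numpy as np,sys
a0,step,n=map(float,sys.argv[1:4])
a=a0+np.deg2rad(step)*np.arange(int(n)+1)
y=-.040*np.sin(a);z=.040*np.cos(a)
for i in range(int(n)):
    dy,dz=y[i+1]-y[i],z[i+1]-z[i]
    print('{"dx": %.4f, "dy": %.4f, "dz": %.4f, "wx": 0, "wy": 0, "wz": 0},'%(dy*.99977/.75,-dy*.0216/.75,dz/.75),end=" ")
    if i%10==9: print("| end",a[i+1].round(3),"TCP expect x",(.5625+.0006+y[i+1]).round(4),"z",(.0722+z[i+1]).round(4))
E
python3 arc.py 4.12 18 20
```

```text
{"dx": 0.0070, "dy": -0.0002, "dz": 0.0151, "wx": 0, "wy": 0, "wz": 0}, {"dx": 0.0020, "dy": -0.0000, "dz": 0.0166, "wx": 0, "wy": 0, "wz": 0}, {"dx": -0.0032, "dy": 0.0001, "dz": 0.0164, "wx": 0, "wy": 0, "wz": 0}, {"dx": -0.0081, "dy": 0.0002, "dz": 0.0146, "wx": 0, "wy": 0, "wz": 0}, {"dx": -0.0122, "dy": 0.0003, "dz": 0.0114, "wx": 0, "wy": 0, "wz": 0}, {"dx": -0.0151, "dy": 0.0003, "dz": 0.0070, "wx": 0, "wy": 0, "wz": 0}, {"dx": -0.0166, "dy": 0.0004, "dz": 0.0020, "wx": 0, "wy": 0, "wz": 0}, {"dx": -0.0164, "dy": 0.0004, "dz": -0.0032, "wx": 0, "wy": 0, "wz": 0}, {"dx": -0.0146, "dy": 0.0003, "dz": -0.0081, "wx": 0, "wy": 0, "wz": 0}, {"dx": -0.0114, "dy": 0.0002, "dz": -0.0122, "wx": 0, "wy": 0, "wz": 0}, | end 7.262 TCP expect x 0.5299 z 0.0945
{"dx": -0.0070, "dy": 0.0002, "dz": -0.0151, "wx": 0, "wy": 0, "wz": 0}, {"dx": -0.0020, "dy": 0.0000, "dz": -0.0166, "wx": 0, "wy": 0, "wz": 0}, {"dx": 0.0032, "dy": -0.0001, "dz": -0.0164, "wx": 0, "wy": 0, "wz": 0}, {"dx": 0.0081, "dy": -0.0002, "dz": -0.0146, "wx": 0, "wy": 0, "wz": 0}, {"dx": 0.0122, "dy": -0.0003, "dz": -0.0114, "wx": 0, "wy": 0, "wz": 0}, {"dx": 0.0151, "dy": -0.0003, "dz": -0.0070, "wx": 0, "wy": 0, "wz": 0}, {"dx": 0.0166, "dy": -0.0004, "dz": -0.0020, "wx": 0, "wy": 0, "wz": 0}, {"dx": 0.0164, "dy": -0.0004, "dz": 0.0032, "wx": 0, "wy": 0, "wz": 0}, {"dx": 0.0146, "dy": -0.0003, "dz": 0.0081, "wx": 0, "wy": 0, "wz": 0}, {"dx": 0.0114, "dy": -0.0002, "dz": 0.0122, "wx": 0, "wy": 0, "wz": 0}, | end 10.403 TCP expect x 0.5963 z 0.0499
```

Call:
carry_out([
  {"dx":0.007,"dy":0,"dz":0.015,"wx":0,"wy":0,"wz":0},
  {"dx":0.002,"dy":0,"dz":0.0167,"wx":0,"wy":0,"wz":0},
  {"dx":-0.0032,"dy":0,"dz":0.0164,"wx":0,"wy":0,"wz":0},
  {"dx":-0.0081,"dy":0,"dz":0.0146,"wx":0,"wy":0,"wz":0},
  {"dx":-0.0122,"dy":0,"dz":0.0114,"wx":0,"wy":0,"wz":0},
  {"dx":-0.0151,"dy":0,"dz":0.007,"wx":0,"wy":0,"wz":0},
  {"dx":-0.0166,"dy":0.001,"dz":0.002,"wx":0,"wy":0,"wz":0},
  {"dx":-0.0164,"dy":0.001,"dz":-0.0032,"wx":0,"wy":0,"wz":0},
  {"dx":-0.0146,"dy":0,"dz":-0.0081,"wx":0,"wy":0,"wz":0},
  {"dx":-0.0114,"dy":0,"dz":-0.0122,"wx":0,"wy":0,"wz":0},
])

```text
time_s: 19.1
eef_pos: [0.533, 0.1007, 0.0973]
ee_rot: [[0.022, 1.0, -0.004], [0.765, -0.02, -0.644], [-0.644, 0.011, -0.765]]
ft_force: [9.2, -0.5, 6.5]
grip_width: 0.228
gripper_force: 50.0
```

```bash
python3 look.py
```

```text
19.1 [0.533  0.1007 0.0973] [-24.7  46.2 -11.8  97.5  43.1  70.8 -63.5]
jar 171 (array([ 0.1228, -0.0211,  0.1122]), array([0.162 , 0.0193, 0.1298]))
jaw 101 (array([ 0.0756, -0.0378,  0.0909]), array([0.114 , 0.0394, 0.1072]))
stop 357 (array([ 0.1814, -0.0483,  0.0902]), array([0.2119, 0.0517, 0.1097]))
```

Call:
carry_out([
  {"dx":-0.007,"dy":0,"dz":-0.0151,"wx":0,"wy":0,"wz":0},
  {"dx":-0.002,"dy":0,"dz":-0.0166,"wx":0,"wy":0,"wz":0},
  {"dx":0.0032,"dy":0,"dz":-0.0164,"wx":0,"wy":0,"wz":0},
  {"dx":0.0081,"dy":0,"dz":-0.0146,"wx":0,"wy":0,"wz":0},
  {"dx":0.0122,"dy":0,"dz":-0.0114,"wx":0,"wy":0,"wz":0},
  {"dx":0.0151,"dy":0,"dz":-0.007,"wx":0,"wy":0,"wz":0},
  {"dx":0.0166,"dy":-0.001,"dz":-0.002,"wx":0,"wy":0,"wz":0},
  {"dx":0.0164,"dy":-0.001,"dz":0.0032,"wx":0,"wy":0,"wz":0},
  {"dx":0.0146,"dy":0,"dz":0.0081,"wx":0,"wy":0,"wz":0},
  {"dx":0.0114,"dy":0,"dz":0.0122,"wx":0,"wy":0,"wz":0},
])

```text
time_s: 20.4
eef_pos: [0.5899, 0.1, 0.0428]
ee_rot: [[0.01, 1.0, -0.024], [0.769, -0.023, -0.639], [-0.64, -0.012, -0.769]]
ft_force: [0.7, -3.2, -23.1]
grip_width: 0.224
gripper_force: 50.0
```

```bash
python3 look.py; python3 arc.py 10.403 15 20
```

```text
20.4 [0.5899 0.1    0.0428] [-22.8  54.  -10.8  88.6  44.   70.8 -59.6]
jar 168 (array([ 0.1283, -0.0206,  0.1133]), array([0.1678, 0.019 , 0.1311]))
jaw 102 (array([ 0.088 , -0.038 ,  0.0931]), array([0.1278, 0.0395, 0.1066]))
stop 359 (array([ 0.1814, -0.0489,  0.09  ]), array([0.2122, 0.0525, 0.1095]))
{"dx": 0.0062, "dy": -0.0001, "dz": 0.0125, "wx": 0, "wy": 0, "wz": 0}, {"dx": 0.0028, "dy": -0.0001, "dz": 0.0136, "wx": 0, "wy": 0, "wz": 0}, {"dx": -0.0009, "dy": 0.0000, "dz": 0.0139, "wx": 0, "wy": 0, "wz": 0}, {"dx": -0.0044, "dy": 0.0001, "dz": 0.0132, "wx": 0, "wy": 0, "wz": 0}, {"dx": -0.0077, "dy": 0.0002, "dz": 0.0116, "wx": 0, "wy": 0, "wz": 0}, {"dx": -0.0104, "dy": 0.0002, "dz": 0.0092, "wx": 0, "wy": 0, "wz": 0}, {"dx": -0.0125, "dy": 0.0003, "dz": 0.0062, "wx": 0, "wy": 0, "wz": 0}, {"dx": -0.0136, "dy": 0.0003, "dz": 0.0028, "wx": 0, "wy": 0, "wz": 0}, {"dx": -0.0139, "dy": 0.0003, "dz": -0.0009, "wx": 0, "wy": 0, "wz": 0}, {"dx": -0.0132, "dy": 0.0003, "dz": -0.0044, "wx": 0, "wy": 0, "wz": 0}, | end 13.021 TCP expect x 0.5455 z 0.1081
{"dx": -0.0116, "dy": 0.0003, "dz": -0.0077, "wx": 0, "wy": 0, "wz": 0}, {"dx": -0.0092, "dy": 0.0002, "dz": -0.0104, "wx": 0, "wy": 0, "wz": 0}, {"dx": -0.0062, "dy": 0.0001, "dz": -0.0125, "wx": 0, "wy": 0, "wz": 0}, {"dx": -0.0028, "dy": 0.0001, "dz": -0.0136, "wx": 0, "wy": 0, "wz": 0}, {"dx": 0.0009, "dy": -0.0000, "dz": -0.0139, "wx": 0, "wy": 0, "wz": 0}, {"dx": 0.0044, "dy": -0.0001, "dz": -0.0132, "wx": 0, "wy": 0, "wz": 0}, {"dx": 0.0077, "dy": -0.0002, "dz": -0.0116, "wx": 0, "wy": 0, "wz": 0}, {"dx": 0.0104, "dy": -0.0002, "dz": -0.0092, "wx": 0, "wy": 0, "wz": 0}, {"dx": 0.0125, "dy": -0.0003, "dz": -0.0062, "wx": 0, "wy": 0, "wz": 0}, {"dx": 0.0136, "dy": -0.0003, "dz": -0.0028, "wx": 0, "wy": 0, "wz": 0}, | end 15.639 TCP expect x 0.5603 z 0.0323
```

Call:
carry_out([
  {"dx":0.0062,"dy":0,"dz":0.0125,"wx":0,"wy":0,"wz":0},
  {"dx":0.0028,"dy":0,"dz":0.0136,"wx":0,"wy":0,"wz":0},
  {"dx":-0.0009,"dy":0,"dz":0.0139,"wx":0,"wy":0,"wz":0},
  {"dx":-0.0044,"dy":0,"dz":0.0132,"wx":0,"wy":0,"wz":0},
  {"dx":-0.0077,"dy":0,"dz":0.0116,"wx":0,"wy":0,"wz":0},
  {"dx":-0.0104,"dy":0,"dz":0.0092,"wx":0,"wy":0,"wz":0},
  {"dx":-0.0125,"dy":0,"dz":0.0062,"wx":0,"wy":0,"wz":0},
  {"dx":-0.0136,"dy":0.001,"dz":0.0028,"wx":0,"wy":0,"wz":0},
  {"dx":-0.0139,"dy":0,"dz":-0.0009,"wx":0,"wy":0,"wz":0},
  {"dx":-0.0132,"dy":0,"dz":-0.0044,"wx":0,"wy":0,"wz":0},
])

```text
time_s: 21.7
eef_pos: [0.5519, 0.1004, 0.1113]
ee_rot: [[0.024, 1.0, 0.002], [0.766, -0.017, -0.642], [-0.642, 0.017, -0.766]]
ft_force: [12.7, -1.0, -3.2]
grip_width: 0.226
gripper_force: 50.0
```

```bash
python3 look.py; python3 -c "from station import ctrl;s=ctrl.sense();print(s['ft_force'],s['torque'],s['ee_rot'])"; python3 arc.py 13.021 10 10
```

```text
21.7 [0.5519 0.1004 0.1113] [-24.   45.9 -11.8  94.7  43.   72.6 -61. ]
jar 167 (array([ 0.1416, -0.0204,  0.1121]), array([0.1792, 0.0194, 0.1301]))
jaw 82 (array([ 0.1017, -0.0369,  0.0949]), array([0.1231, 0.0411, 0.107 ]))
stop 349 (array([ 0.1675, -0.0484,  0.0921]), array([0.2119, 0.0516, 0.1095]))
[10.53594371 -1.32394749 -3.78778943] [ 1.00755449 -1.91597647  1.53721964] [[ 2.25060426e-02  9.99746238e-01  9.68142400e-04]
 [ 7.65929750e-01 -1.66200309e-02 -6.42709416e-01]
 [-6.42530230e-01  1.52063746e-02 -7.66109437e-01]]
{"dx": -0.0080, "dy": 0.0002, "dz": -0.0048, "wx": 0, "wy": 0, "wz": 0}, {"dx": -0.0070, "dy": 0.0002, "dz": -0.0061, "wx": 0, "wy": 0, "wz": 0}, {"dx": -0.0058, "dy": 0.0001, "dz": -0.0072, "wx": 0, "wy": 0, "wz": 0}, {"dx": -0.0045, "dy": 0.0001, "dz": -0.0081, "wx": 0, "wy": 0, "wz": 0}, {"dx": -0.0030, "dy": 0.0001, "dz": -0.0088, "wx": 0, "wy": 0, "wz": 0}, {"dx": -0.0014, "dy": 0.0000, "dz": -0.0092, "wx": 0, "wy": 0, "wz": 0}, {"dx": 0.0002, "dy": -0.0000, "dz": -0.0093, "wx": 0, "wy": 0, "wz": 0}, {"dx": 0.0018, "dy": -0.0000, "dz": -0.0091, "wx": 0, "wy": 0, "wz": 0}, {"dx": 0.0033, "dy": -0.0001, "dz": -0.0087, "wx": 0, "wy": 0, "wz": 0}, {"dx": 0.0048, "dy": -0.0001, "dz": -0.0080, "wx": 0, "wy": 0, "wz": 0}, | end 14.766 TCP expect x 0.5308 z 0.0487
```

Call:
carry_out([
  {"dx":-0.008,"dy":0,"dz":-0.0048,"wx":0,"wy":0,"wz":0},
  {"dx":-0.007,"dy":0,"dz":-0.0061,"wx":0,"wy":0,"wz":0},
  {"dx":-0.0058,"dy":0,"dz":-0.0072,"wx":0,"wy":0,"wz":0},
  {"dx":-0.0045,"dy":0,"dz":-0.0081,"wx":0,"wy":0,"wz":0},
  {"dx":-0.003,"dy":0,"dz":-0.0088,"wx":0,"wy":0,"wz":0},
  {"dx":-0.0014,"dy":0,"dz":-0.0092,"wx":0,"wy":0,"wz":0},
  {"dx":0,"dy":0,"dz":-0.0093,"wx":0,"wy":0,"wz":0},
  {"dx":0,"dy":0,"dz":0,"wx":0,"wy":0,"wz":0},
  {"dx":0,"dy":0,"dz":0,"wx":0,"wy":0,"wz":0},
  {"dx":0,"dy":0,"dz":0,"wx":0,"wy":0,"wz":0},
])

```text
time_s: 23.0
eef_pos: [0.5252, 0.1008, 0.073]
ee_rot: [[0.022, 1.0, -0.006], [0.763, -0.021, -0.646], [-0.646, 0.009, -0.764]]
ft_force: [0.7, 2.3, 9.2]
grip_width: 0.23
gripper_force: 50.0
```

```bash
python3 look.py; python3 - <<'E'
from h import *
exec(open("look.py").read().split("p,d=")[0].split("import sys")[1])
f=np.load("topN.npz");d=f["d"];W=cloud("top",d)[130:230,275:400][d[130:230,275:400]>.1];v=V(W)
t=v[(v[:,2]>.085)&(v[:,2]<.111)&(v[:,0]>.08)&(v[:,0]<.17)&(abs(v[:,1])>.024)&(abs(v[:,1])<.042)]
h,e=np.histogram(t[:,0],np.arange(.09,.17,.003));print([(round(a*1000),int(n)) for a,n in zip(e,h)])
E
```

```text
23.0 [0.5252 0.1008 0.073 ] [-25.2  47.9 -11.6  99.1  43.9  68.6 -66. ]
jar 167 (array([ 0.142 , -0.0205,  0.1124]), array([0.1793, 0.0192, 0.1296]))
jaw 82 (array([ 0.1074, -0.0374,  0.0923]), array([0.1287, 0.0406, 0.1071]))
stop 349 (array([ 0.1674, -0.0481,  0.0903]), array([0.2119, 0.0519, 0.1092]))
23.05 [0.5252 0.1008 0.073 ] [-25.2  47.9 -11.6  99.1  43.9  68.6 -66. ]
[(90, 0), (93, 0), (96, 0), (99, 0), (102, 0), (105, 5), (108, 13), (111, 12), (114, 14), (117, 10), (120, 10), (123, 11), (126, 11), (129, 0), (132, 8), (135, 8), (138, 8), (141, 0), (144, 0), (147, 0), (150, 0), (153, 0), (156, 0), (159, 0), (162, 0), (165, 0)]
```

The jar sits against the stop and the crank is at about 14.1 rad, which puts the cushion about 7 mm in. I'll release and back out along the tool axis.

Call:
carry_out([
  {"dx":0,"dy":0,"dz":0,"wx":0,"wy":0,"wz":0},
  {"dx":0,"dy":0,"dz":0,"wx":0,"wy":0,"wz":0},
  {"dx":0,"dy":0,"dz":0,"wx":0,"wy":0,"wz":0},
  {"dx":0,"dy":0,"dz":0,"wx":0,"wy":0,"wz":0},
  {"dx":0,"dy":0,"dz":0,"wx":0,"wy":0,"wz":0},
  {"dx":0,"dy":0.014,"dz":0.0166,"wx":0,"wy":0,"wz":0},
  {"dx":0,"dy":0.02,"dz":0.0237,"wx":0,"wy":0,"wz":0},
  {"dx":0,"dy":0.03,"dz":0.0355,"wx":0,"wy":0,"wz":0},
  {"dx":0,"dy":0.03,"dz":0.0355,"wx":0,"wy":0,"wz":0},
  {"dx":0,"dy":0.03,"dz":0.0355,"wx":0,"wy":0,"wz":0},
], gripper=0.42)

```text
time_s: 24.3
eef_pos: [0.5222, 0.1951, 0.1794]
ee_rot: [[0.017, 1.0, -0.012], [0.767, -0.021, -0.642], [-0.642, 0.001, -0.767]]
ft_force: [-0.1, 1.1, -0.8]
grip_width: 0.424
gripper_force: 0.0
```

Call:
carry_out([
  {"dx":0,"dy":0.02,"dz":0.06,"wx":0,"wy":0,"wz":0},
  {"dx":0,"dy":0,"dz":0.06,"wx":0,"wy":0,"wz":0},
  {"dx":0,"dy":0,"dz":0,"wx":0,"wy":0,"wz":0},
  {"dx":0,"dy":0,"dz":0,"wx":0,"wy":0,"wz":0},
  {"dx":0,"dy":0,"dz":0,"wx":0,"wy":0,"wz":0},
  {"dx":0,"dy":0,"dz":0,"wx":0,"wy":0,"wz":0},
  {"dx":0,"dy":0,"dz":0,"wx":0,"wy":0,"wz":0},
  {"dx":0,"dy":0,"dz":0,"wx":0,"wy":0,"wz":0},
  {"dx":0,"dy":0,"dz":0,"wx":0,"wy":0,"wz":0},
  {"dx":0,"dy":0,"dz":0,"wx":0,"wy":0,"wz":0},
])

```text
time_s: 25.55
eef_pos: [0.5225, 0.2084, 0.2678]
ee_rot: [[0.018, 1.0, -0.013], [0.766, -0.022, -0.643], [-0.643, 0.001, -0.766]]
ft_force: [0.1, 0.0, 0.4]
grip_width: 0.417
gripper_force: 0.0
```

```bash
python3 look.py; python3 - <<'E'
from h import *
exec(open("look.py").read().split("p,d=")[0].split("import sys")[1])
f=np.load("topN.npz");p,d=f["p"],f["d"];W=cloud("top",d);hsv=cv2.cvtColor(p,cv2.COLOR_RGB2HSV)
m=np.zeros((400,640),bool);m[170:225,280:300]=1;m&=(hsv[:,:,2]<60)&(d>.1)
v=V(W[m]);v=v[(v[:,0]<-.012)&(v[:,0]>-.055)&(v[:,2]>.04)&(v[:,2]<.15)];print("grip",len(v),v.min(0),v.max(0),np.median(v,0))
w=cloud("top",d)
for n,(u0,u1,v0,v1) in dict(tin=(185,222,178,214),timer=(422,450,218,245)).items():
    S=w[v0:v1,u0:u1].reshape(-1,3);S=S[(S[:,2]>.02)&(S[:,2]<.1)];print(n,(S.min(0)+S.max(0))/2)
cv2.imwrite("pics/t9.png",cv2.resize(p[110:260,180:460],None,fx=2.8,fy=2.8,interpolation=2)[:,:,::-1])
E
```

```text
25.55 [0.5225 0.2084 0.2678] [-31.9  38.9 -14.8  79.6  35.2  94.8 -54.7]
jar 165 (array([ 0.1422, -0.0208,  0.1147]), array([0.1793, 0.0198, 0.1301]))
jaw 84 (array([ 0.1075, -0.0377,  0.0903]), array([0.1288, 0.0407, 0.1064]))
stop 356 (array([ 0.1676, -0.0486,  0.0901]), array([0.2119, 0.0516, 0.1099]))
25.6 [0.5224 0.2084 0.2678] [-32.   38.9 -14.8  79.6  35.2  94.8 -54.7]
grip 16 [-0.05044514 -0.0467285   0.09212877] [-0.03578777 -0.03873054  0.0997799 ] [-0.0445897  -0.04386703  0.09610819]
tin [0.54871436 0.35322023 0.03167728]
timer [ 0.45669499 -0.33837114  0.03802427]
```

View pics/t9.png

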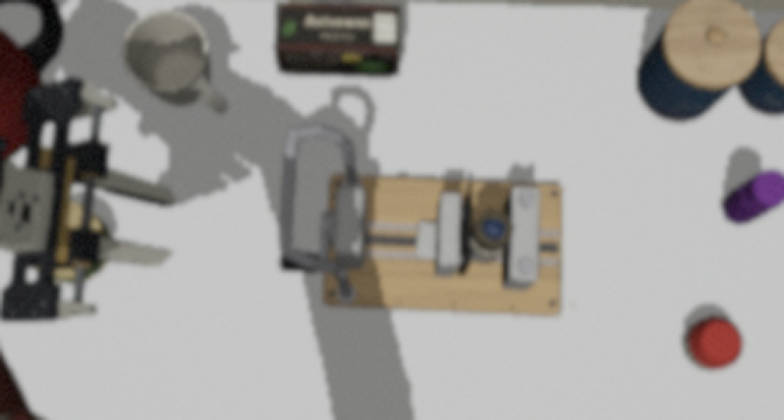

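The jar (490,230) is clamped upright between the jaw and the stop. The grip is horizontal on the near side at (300,262), so the crank is at ≈14.1 rad. The timer hasn't moved and the hand is clear of everything, so I'm handing in.

```bash
python3 -c "from station import ctrl;print(ctrl.close_job())"
```

```text
the job is handed in; nothing more can be done
None
```

The job is handed in at about 25.6 s: the spice jar stands upright on the bed, clamped against the back stop with the cushion about 7 mm in (estimated from the crank angle and the camera), the robot touching nothing; the timer was measured unmoved, while the gripper hid part of the tin in the last view, though the arm never came near it.

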